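# Set an adjustable wrench on a tyre machine's clamp nut and lock it

### The arm

A 7-joint arm with a two-finger parallel gripper is mounted at the origin on the work surface. World frame = base frame: x ahead of the robot, y to its left, z up, the work surface at z = 0. Lengths are in m, angles in degrees, forces in N, time in s.
With the tool pointing down it reaches from about 0.425 to 0.875 m from the base axis. Payload 4.7 kg.
Tool frame: the origin (TCP) lies on the front face of the gripper's body, between the roots of the fingers; the fingertips stand 70 mm ahead of it and the grasp point (between the pads) lies 51 mm ahead of it; z points along the fingers, y is the direction in which the jaws open and shut (so a half turn about z gives the same grasp; the last joint's range is limited). The gripper opens to 87 mm and grips with 3 to 60 N. Pads are 19 mm wide; open, the fingers measure 117 mm over their backs; the gripper's body (75 mm by 190 mm) begins 51 mm behind the grasp point.
Start: joints at [-67.317, 18.392, -4.016, 83.108, 1.295, 78.541, -3.26], TCP at [0.242, 0.603, 0.292] pointing down, gripper open.
Joint ranges: [-163.93, 163.93], [-17.29, 119.83], [-79.2, 71.16], [3.27, 140.29], [-89.18, 269.18], [5.43, 117.66], [-154.24, 154.24]. Speed limits (degrees/s): [147.25, 147.25, 180, 180, 180, 180, 180].

### API

Orientations are given as [roll, pitch, yaw] about the fixed x, y, z axes, in that order (R = Rz(yaw) Ry(pitch) Rx(roll)).
In Python, from cell import env gives the robot as it stands.
- The arm moves only by the tool drive_tool, never from a script. Its argument "commands" is a list of rows, each a list of 7 numbers: the shift along the tool's x, y, z in cm, then the turn, a rotation vector about the tool's x, y, z in degrees, then the opening, from 0 (shut) to 1 (fully open). In form: [[tx, ty, tz, rx, ry, rz, hand], ...]. A call has 1 to 20 rows; each row shifts and turns the commanded pose from where the row before left it, along the tool's axes as they then stand; what a row does not reach is not made up. A row lasts 1/12 s, in which the tool goes at most 41.7 mm and 7.16 degrees, less where a joint would pass 70% of its speed; a pose out of reach is approached as far as the arm can. A call is refused whole if a number of a shift passes 4.17 or a number of a turn 7.16, either way. A call with a gripper value outside its range is refused whole. The fingers move at their own pace and stop on an object; "force" is the grip in N (left out, the last holds). Time passes only in rows, so rows that do not move let the fingers close. It gives the time, the measured TCP pose, the force and the opening at its end, in the units of the state.
- env.get_obs(): the state, without advancing time (a new reading comes with each control period).
- env.read_camera(name): name is "scene" or "top" or "wrist"; returns a dict with "img" (480x640x3 uint8, blue, green, red), "mtx" (3x3 intrinsics, pixels), "k1" (the pictures are not rectified: a ray, as slopes to the right and down, at radius r is drawn at 1 + k1 r^2 times it, then the intrinsics apply), "pose" (4x4, takes a point from camera to world coordinates). Camera axes: x right, y down, z forward; pixel columns grow to the right and rows downward; lengths in m; the calibration is good to about 2 mm. A picture is of the moment at which its call begins. There is no depth.
- env.sign_off(): hands the job in, once; it reports no verdict.
The state is a dict: "time_s": time; "qpos": joint angles; "joint_velocities": joint speeds; "effort": joint torques, N m; "tool_pos": TCP position; "tool_rot": TCP orientation; "force": force on the tool from outside, world axes, zero at the start; "wrist_torque": the same for the moment, N m; "grip_width": finger opening in m.
Only numpy, scipy, OpenCV 4.12 (cv2) and the standard library are available. Lean on these libraries where they do the work, as an engineer would, in place of code of your own. Each camera call takes 0.05 s, during which the arm holds its last target.

### The job

Put the open adjustable wrench, lying flat on the bench, around the big hex nut of the clamp, and roll its worm with a fingertip until the jaws are snug on the nut; do not push the moving jaw itself. Then, with the wrench and not with the fingers on the nut, turn the nut clockwise (seen from above) until its pointer lines up with the index mark, and leave the snug wrench lying on the nut. Leave the other things on the bench alone.

Things in the scene. Friction and masses are not known exactly. Their poses are not given: they have to be found in the camera images.
- wrench: Steel adjustable wrench, 263 mm long, about 0.4 kg, flat on the bench. Origin: underside, midway along the jaws, on the axis of a 36 mm nut touching the fixed jaw. x points out of the mouth, z up. Jaws x -22 to 24 mm, 16 mm thick; fixed jaw's face at y = -18 mm (back -34), moving jaw on the +y side, 16 mm wide; throat wall at x = -23; head back to x = -76, y -34 to 30 mm.
- wrench_grip (a point): Middle of the wrench's handle, 150 mm behind the wrench's origin (x = -150), 8 mm up; axes as the wrench. The handle runs along x from -76 to -239 mm, 26 mm wide (faces at y = -13 and 13 mm), z 0 to 15 mm.
- worm_top (a point): Top of the worm, a roller 20 mm across, 22 mm long along the wrench's y; at x -42, y 3, z 21.5 mm of the wrench, 5.5 mm above the head. Stroke its top lightly (3 to 10 N) towards the jaws (+x) to close the jaw, towards the handle to open it: 10 mm of stroke moves the jaw 1.4 mm, so lift and stroke several times. It stays where left; when snug it stops and the finger slips.
- jaw (a joint): Moving jaw: the width between the jaws is 30 mm plus this value (m). Starts at about 0.013 to 0.016; 0.006 is snug on the 36 mm nut.
- nut_center (a point): Axis of the clamp's hex nut at bench level; it only turns (0.15 N m). 36 mm across flats, 41.6 across corners, 13 mm high, stud to 15.5 mm. x of this point is parallel to one pair of flats (others at 60 degrees), z up. The bench around is flat, free for the handle towards +y (robot's left); a brass clamp dog 52 mm high stands 140 to 190 mm away on the -y side.
- nut (a joint): Angle of the nut, growing as it turns clockwise seen from above; starts between 0 and 0.3 rad; at 0.9 the pointer is in line with the index mark.
- nut_pointer (a point): Tip of the flat pointer strip that turns with the nut, 54 mm from its axis, lying on the bench.
- index_mark (a point): Inner end of the small fixed index mark, a bar 2 mm high, 7 mm wide and 18 mm long on the bench track, 56 mm from the nut's axis.

How it is judged (in metres and radians):
On the way, in this order (a step that is already met when the one before it is completed fails the run):
1. the wrench lies around the nut with its jaws closed snugly on it, the nut not yet turned to the mark (x of nut_center in the frame of wrench between -0.008 and 0.01 m and y of nut_center in the frame of wrench between -0.003 and 0.003 m and height (world z) of wrench below 0.004 m and angle between wrench's own z axis and vertical below 0.06 rad and value of joint jaw between 0.004 and 0.0075 m and value of joint nut below 0.65 rad), for 0.2 s.
2. the nut's pointer is in line with the index mark, the wrench still snug on it (x of nut_center in the frame of wrench between -0.008 and 0.01 m and y of nut_center in the frame of wrench between -0.003 and 0.003 m and height (world z) of wrench below 0.004 m and angle between wrench's own z axis and vertical below 0.06 rad and value of joint jaw between 0.004 and 0.0075 m and value of joint nut between 0.78 and 1.02 rad), for 0.2 s.
At the end, for the whole second after the job is handed in: The wrench lies flat and still on the bench around the nut (nut axis within -8 to 10 mm along and 3 mm across of its seat in the jaws), the jaws are snug (opening within 34 to 37.5 mm on the 36 mm nut), and the pointer is within 0.12 rad (7 degrees) of the index mark (all of step 2 and linear speed of wrench below 0.01 m/s and velocity of joint nut between -0.05 and 0.05 rad/s); the robot touches nothing.
It fails at once if the moving jaw is pushed directly by the gripper (over 5 N) (contact force between jaw and the fingers above 5 N).
It fails at once if the nut is turned or pressed by the gripper itself (over 5 N) (contact force between nut and the fingers above 5 N).
It fails at once if another thing on the bench is moved by more than 30 mm (distance of any of hammer, spanner, spare_nut, washer, socket, paste_tin, tyre_lever from where it was at the start of the episode above 0.03 m).
It also fails if it takes over 72 s, if anything falls off the work surface, if the arm or the gripper's body presses on something with over 40 N, if the wrist force passes 120 N, or if a joint passes its speed limit or range.

## Working session

There is one attempt and no reset: what is moved stays moved. The work goes in short steps, Python scripts to look and compute and a tool call to move; the robot and the scene stay as the last step left them, time stands still between calls to the robot, and variables do not carry over. Pictures are saved under pics/ and viewed, and the job is handed in when it is done.

Besides the shell and the picture viewer there is one more tool, called after ">>>" as name(argument=value, ...), one argument or row to a line, values as JSON. drive_tool: Moves the arm, as the interface text tells. Its arguments: {"type":"object","properties":{"commands":{"type":"array"},"force":{"type":"number"}},"required":["commands"]}

```bash
ls; mkdir -p pics; cat > h.py <<'E'
import numpy as np, cv2
from cell import env
def snap(name,fn):
    c=env.read_camera(name); cv2.imwrite('pics/'+fn+'.png',c['img']); np.savez('pics/'+fn+'.npz',mtx=c['mtx'],k1=c['k1'],pose=c['pose']); return c
def load(fn):
    d=np.load('pics/'+fn+'.npz'); return d
def px2w(fn,uv,z):
    d=load(fn); M=d['mtx'];k=float(d['k1']);P=d['pose']
    p=np.array([(uv[0]-M[0,2])/M[0,0],(uv[1]-M[1,2])/M[1,1]]); q=p.copy()
    for _ in range(30): q=p/(1+k*(q@q))
    r=P[:3,:3]@np.array([q[0],q[1],1]); o=P[:3,3]; t=(z-o[2])/r[2]; return o+t*r
def w2px(fn,X):
    d=load(fn); M=d['mtx'];k=float(d['k1']);P=d['pose']
    c=P[:3,:3].T@(np.array(X)-P[:3,3]); q=c[:2]/c[2]; q=q*(1+k*(q@q)); return np.array([q[0]*M[0,0]+M[0,2],q[1]*M[1,1]+M[1,2]])
def crop(fn,u0,v0,u1,v1,s,out):
    im=cv2.imread('pics/'+fn+'.png')[v0:v1,u0:u1]; cv2.imwrite('pics/'+out+'.png',cv2.resize(im,None,fx=s,fy=s,interpolation=cv2.INTER_CUBIC))
E
python3 - <<'E'
from h import *
for n in ['scene','top','wrist']:
    c=snap(n,n+'0'); print(n,c['mtx'],c['k1'],c['pose'])
print(env.get_obs())
E
```

```text
pics
scene [[534.90176332   0.         323.60115352]
 [  0.         534.90176332 241.61645494]
 [  0.           0.           1.        ]] -0.15154368505384547 [[-0.75481756  0.52850169 -0.38850536  0.79792201]
 [ 0.65572771  0.59310003 -0.46717612  0.32266148]
 [-0.01648083 -0.60738647 -0.79423552  0.57274236]
 [ 0.          0.          0.          1.        ]]
top [[578.72603767   0.         318.27715614]
 [  0.         578.72603767 245.00564523]
 [  0.           0.           1.        ]] -0.18495395555213306 [[ 1.09865272e-02 -9.81223537e-01  1.92560813e-01  4.12371613e-01]
 [-9.99936929e-01 -1.12297729e-02 -1.71806571e-04  3.65359409e-02]
 [ 2.33099485e-03 -1.92546780e-01 -9.81285027e-01  8.09816150e-01]
 [ 0.00000000e+00  0.00000000e+00  0.00000000e+00  1.00000000e+00]]
wrist [[428.94060864   0.         322.28106026]
 [  0.         428.94060864 235.1687973 ]
 [  0.           0.           1.        ]] -0.09180564832748449 [[ 0.3717506   0.89949194  0.22959908  0.18075697]
 [ 0.92833069 -0.3596932  -0.09393048  0.62663076]
 [-0.00190448  0.24806258 -0.96874214  0.38363702]
 [ 0.          0.          0.          1.        ]]
{'time_s': 0.15, 'qpos': array([-67.31572133,  18.43021205,  -4.01638328,  83.16006523,
         1.29475342,  78.54378593,  -3.25972357]), 'joint_velocities': array([ 0.06453718, -0.13782834, -0.1044022 , -0.0979735 , -0.01476918,
        0.06335766,  0.03869724]), 'effort': array([ 4.20864444e-04, -4.91793180e+01, -4.04140698e-01, -3.12881184e+01,
       -6.39658864e-02,  4.03639837e-02,  1.20473746e-04]), 'tool_pos': array([0.24209695, 0.6028661 , 0.29139184]), 'tool_rot': array([-1.79911150e+02,  4.77150190e-03,  1.58126181e+02]), 'force': array([-0.70175493, -0.21365018, -0.12128039]), 'wrist_torque': array([-0.0070926 ,  0.0208202 ,  0.01259273]), 'grip_width': 0.08687502681669908}
```

View pics/top0.png

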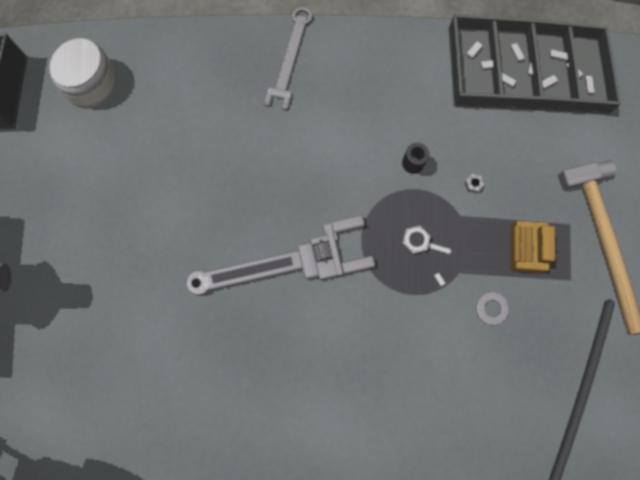

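View pics/scene0.png

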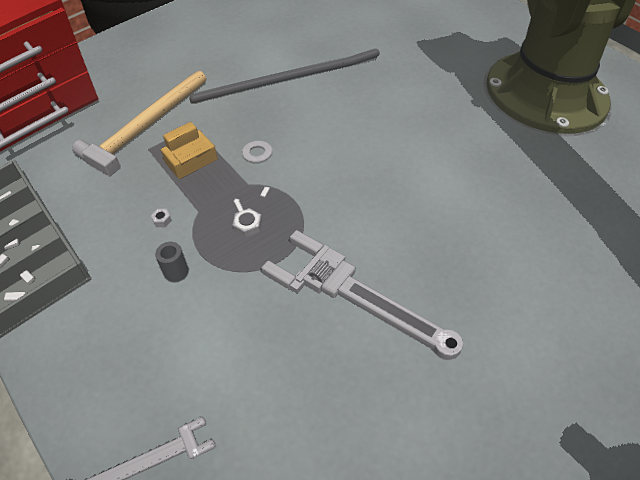

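View pics/wrist0.png

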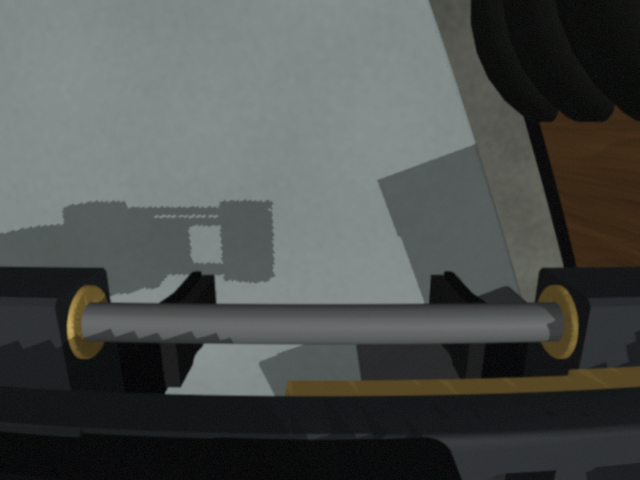

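```bash
python3 - <<'E'
from h import *
crop('top0',350,180,510,300,5,'c1')
crop('top0',180,200,380,310,4,'c2')
crop('scene0',180,140,320,280,5,'c3')
E
```

```text
(no output)
```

View pics/c1.png

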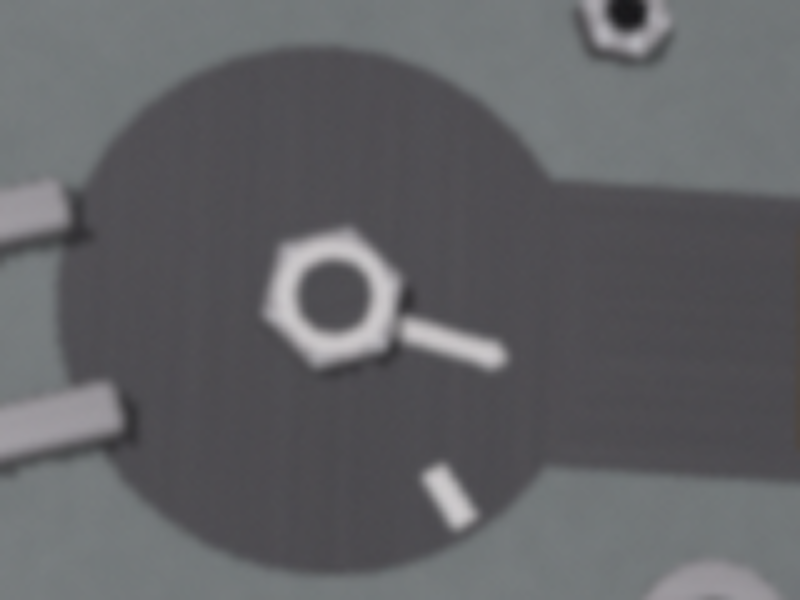

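View pics/c2.png

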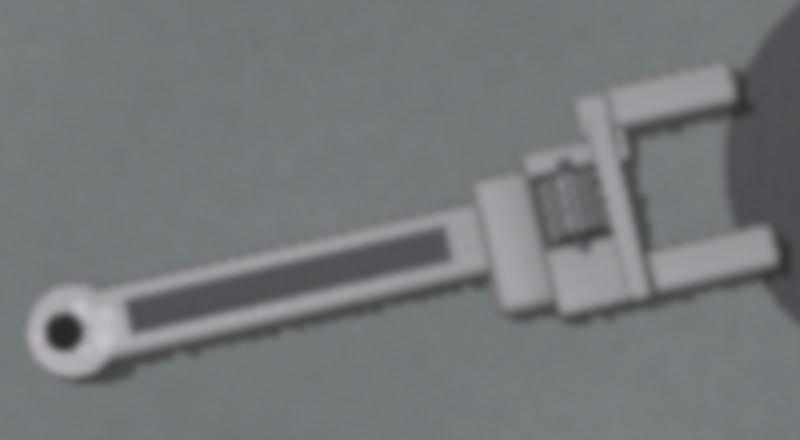

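View pics/c3.png

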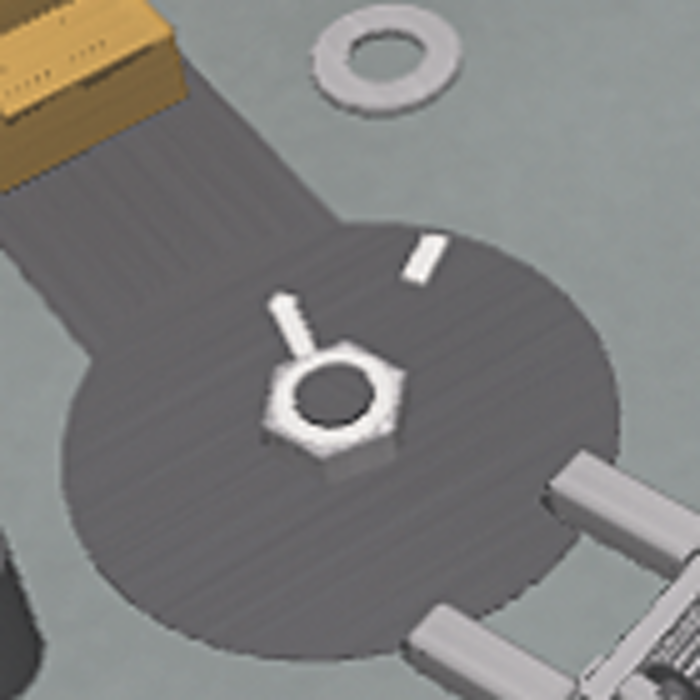

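```bash
python3 - <<'E'
from h import *
def c1(p): return (p[0]/5+350,p[1]/5+180)
def c2(p): return (p[0]/4+180,p[1]/4+200)
def c3(p): return (p[0]/5+180,p[1]/5+140)
T=lambda p,z:px2w('top0',p,z)[:2].round(4)
S=lambda p,z:px2w('scene0',p,z)[:2].round(4)
hx=[T(c1(p),.013) for p in [(348,228),(402,280),(384,348),(318,368),(264,310),(282,242)]]
hs=[S(c3(p),.013) for p in [(342,342),(405,372),(397,432),(330,460),(266,428),(276,368)]]
for n,h in (('top',hx),('scene',hs)):
    h=np.array(h); c=h.mean(0); print(n,c,[(np.hypot(*(q-c)).round(4),np.degrees(np.arctan2(*(q-c)[::-1])).round(1)) for q in h])
c=np.array(hx).mean(0); cs=np.array(hs).mean(0)
for n,p,cc in (('tipT',T(c1((506,355)),.002),c),('idxT',T(c1((434,470)),.002),c),('idxoT',T(c1((464,525)),.002),c),('tipS',S(c3((280,295)),.002),cs),('idxS',S(c3((415,278)),.002),cs),('idxoS',S(c3((437,237)),.002),cs)):
    d=p-cc; print(n,p,np.hypot(*d).round(4),np.degrees(np.arctan2(d[1],d[0])).round(1))
for n,p,z in [('fix in',(772,226),.016),('fix out',(782,262),.016),('mov in',(741,98),.016),('mov out',(727,65),.016),('ring',(66,332),.015),('handle side up @near head',(475,208),.015),('handle up rear',(120,288),.015),('handle low front',(487,275),.015),('handle low rear',(120,358),.015),('worm',(570,205),.0215)]:
    print(n,T(c2(p),z))
E
```

```text
top [ 0.57875    -0.10258333] [(np.float64(0.0203), np.float64(-13.4)), (np.float64(0.0205), np.float64(-76.3)), (np.float64(0.0206), np.float64(-136.2)), (np.float64(0.0214), np.float64(167.1)), (np.float64(0.0203), np.float64(102.4)), (np.float64(0.021), np.float64(42.8))]
scene [ 0.57775 -0.10435] [(np.float64(0.0209), np.float64(-130.7)), (np.float64(0.0207), np.float64(166.7)), (np.float64(0.0211), np.float64(105.8)), (np.float64(0.0211), np.float64(49.6)), (np.float64(0.0207), np.float64(-13.3)), (np.float64(0.0213), np.float64(-74.4))]
tipT [ 0.5643 -0.1544] 0.0538 -105.6
idxT [ 0.5308 -0.1325] 0.0565 -148.0
idxoT [ 0.5151 -0.1408] 0.0742 -149.0
tipS [ 0.5624 -0.1557] 0.0536 -106.6
idxS [ 0.5292 -0.1346] 0.0572 -148.1
idxoS [ 0.5146 -0.1433] 0.0742 -148.3
fix in [ 0.5527 -0.0401]
fix out [ 0.54   -0.0435]
mov in [ 0.5984 -0.0295]
mov out [ 0.6103 -0.0246]
ring [0.5124 0.2055]
handle side up @near head [0.5581 0.0636]
handle up rear [0.5282 0.1871]
handle low front [0.5345 0.059 ]
handle low rear [0.5037 0.1861]
worm [0.5583 0.0305]
```

>>> drive_tool(
  commands=[
    [0,0,0,0,0,6.8,1],
    [0,0,0,0,0,6.8,1],
    [0,0,0,0,0,6.8,1],
    [0,0,0,0,0,6.8,1],
    [0,0,0,0,0,6.8,1],
    [0,0,0,0,0,6.8,1],
    [0,0,0,0,0,6.8,1],
    [0,0,0,0,0,6.8,1],
    [0,0,0,0,0,0,1],
  ],
  force=20,
)

```text
time_s: 0.9
tool_pos: [0.2422, 0.603, 0.2918]
tool_rot: [-180.0, 0.0, 103.6]
force: [-0.1, 0.3, -0.1]
grip_width: 0.0871
```

>>> drive_tool(
  commands=[
    [-3.4,1.1,0,0,0,0,1],
    [-3.4,1.1,0,0,0,0,1],
    [-3.4,1.1,0,0,0,0,1],
    [-3.4,1.1,0,0,0,0,1],
    [-3.4,1.1,0,0,0,0,1],
    [-3.4,1.1,0,0,0,0,1],
    [-3.4,1.1,0,0,0,0,1],
    [-3.4,1.1,0,0,0,0,1],
    [-3.4,1.1,0,0,0,0,1],
    [-3.4,1.1,0,0,0,0,1],
    [-3.4,1.1,0,0,0,0,1],
    [-3.4,1.1,0,0,0,0,1],
    [-3.4,1.1,0.5,0,0,0,1],
    [-3.4,1.1,1,0,0,0,1],
    [-2.4,0.8,2,0,0,0,1],
    [-1.2,0.5,2,0,0,0,1],
    [-0.5,0.1,1,0,0,0,1],
    [0,0,0,0,0,0,1],
  ],
)

```text
time_s: 2.4
tool_pos: [0.5269, 0.1392, 0.2247]
tool_rot: [-179.7, 0.1, 103.7]
force: [-0.3, 0.1, -0.1]
grip_width: 0.087
```

```bash
python3 - <<'E'
from h import *
snap('wrist','wrist1');snap('top','top1'); o=env.get_obs(); print(o['time_s'],o['tool_pos'],o['tool_rot'],o['qpos'],o['force'])
E
```

```text
2.5 [0.52756835 0.14211027 0.22738256] [-1.79964136e+02 -3.82399164e-02  1.03873989e+02] [-41.01514862   8.42581194  25.3978229  103.74207263  -3.9096975
  68.71616326  -0.56013247] [-0.33690971  0.25101294  0.43112408]
```

View pics/wrist1.png

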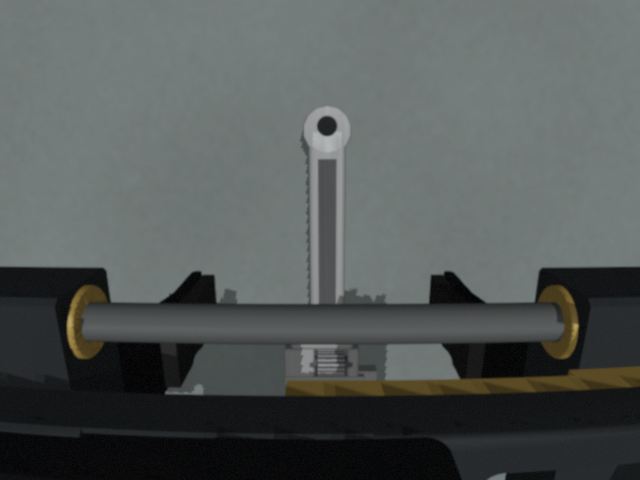

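```bash
python3 - <<'E'
from h import *
crop('wrist1',260,90,400,310,4,'c4')
for uv in [(327,125),(327,165),(325.5,300)]:
    p=px2w('wrist1',uv,.015); print(p)
a=px2w('wrist1',(327,125),.015);b=px2w('wrist1',(325.5,300),.015);d=b-a;print(np.degrees(np.arctan2(d[1],d[0])))
E
```

```text
[0.51416118 0.20415568 0.015     ]
[0.52072891 0.17760351 0.015     ]
[0.54401308 0.07891289 0.015     ]
-76.59356842705078
```

View pics/c4.png

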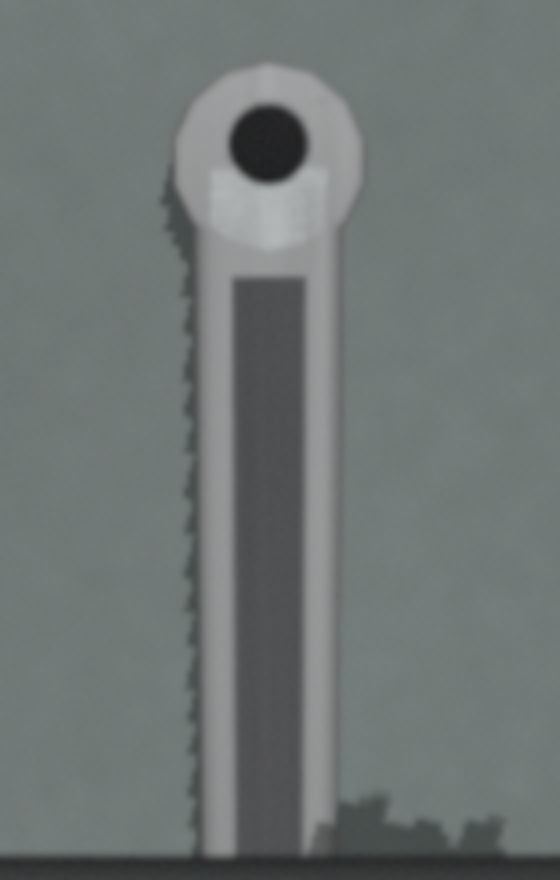

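View pics/top1.png

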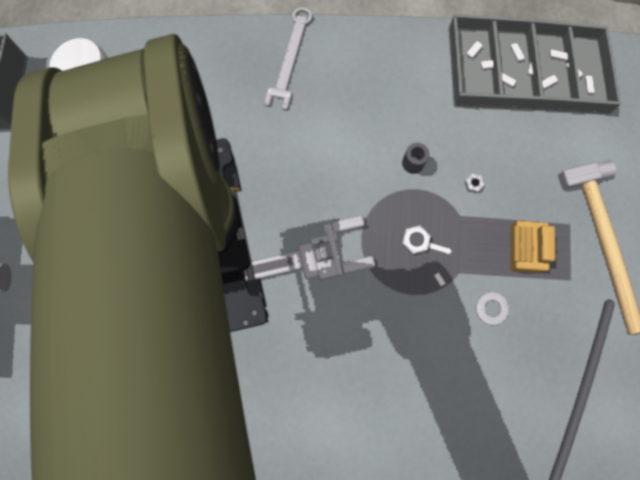

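>>> drive_tool(
  commands=[
    [0,0.1,3,0,0,0,1],
    [0,0,3,0,0,0,1],
    [0,0,3,0,0,0,1],
    [0,0,2.5,0,0,0,1],
    [0,0,2,0,0,0,1],
    [0,0,1.2,0,0,0,1],
    [0,0,0.4,0,0,0,1],
    [0,0,0,0,0,0,1],
    [0,0,0,0,0,0,1],
  ],
)

```text
time_s: 3.25
tool_pos: [0.53, 0.142, 0.0777]
tool_rot: [179.9, -0.0, 103.8]
force: [0.2, -0.8, 0.3]
grip_width: 0.0868
```

Lower a little more and close.

>>> drive_tool(
  commands=[
    [0,0,0.3,0,0,0,1],
    [0,0,0.1,0,0,0,0.6],
    [0,0,0,0,0,0,0.2],
    [0,0,0,0,0,0,0],
    [0,0,0,0,0,0,0],
    [0,0,0,0,0,0,0],
    [0,0,0,0,0,0,0],
    [0,0,0,0,0,0,0],
    [0,0,0,0,0,0,0],
    [0,0,0,0,0,0,0],
  ],
  force=20,
)

```text
time_s: 4.08
tool_pos: [0.5291, 0.141, 0.0723]
tool_rot: [180.0, 0.0, 103.7]
force: [0.9, 0.3, 0.0]
grip_width: 0.0352
```

```bash
python3 - <<'E'
from h import *
snap('top','top2'); o=env.get_obs(); print(o['time_s'],o['tool_pos'],o['tool_rot'],o['force'],o['grip_width'])
crop('top2',280,190,470,310,4,'c5')
E
```

```text
4.1333 [0.52904706 0.14107441 0.07224331] [-1.79999607e+02 -1.45795947e-03  1.03725148e+02] [ 0.0098431   0.1219556  -0.87818386] 0.03096211084877345
```

View pics/c5.png

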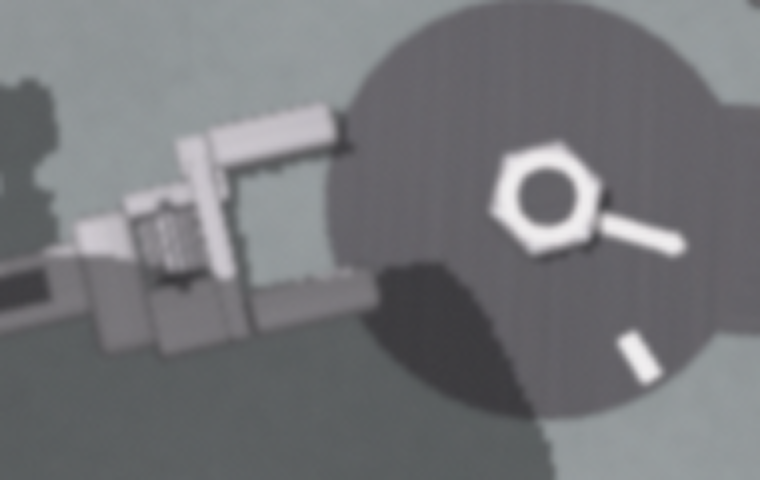

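>>> drive_tool(
  commands=[
    [0,0,0,0,0,0,0],
    [0,0,0,0,0,0,0],
    [0,0,0,0,0,0,0],
    [0,0,0,0,0,0,0],
  ],
)

```text
time_s: 4.47
tool_pos: [0.529, 0.1411, 0.0723]
tool_rot: [-180.0, -0.0, 103.7]
force: [-0.9, -0.1, 1.2]
grip_width: 0.0259
```

```bash
python3 - <<'E'
from h import *
snap('top','top3'); o=env.get_obs(); print(o['time_s'],o['tool_pos'],o['tool_rot'],o['force'],o['grip_width'])
crop('top3',320,200,420,275,8,'c6')
E
```

```text
4.5167 [0.52900258 0.14105161 0.07223608] [-1.79995165e+02 -1.29935101e-03  1.03725388e+02] [-0.16351565  0.68137506 -1.71159284] 0.025750598481990798
```

View pics/c6.png

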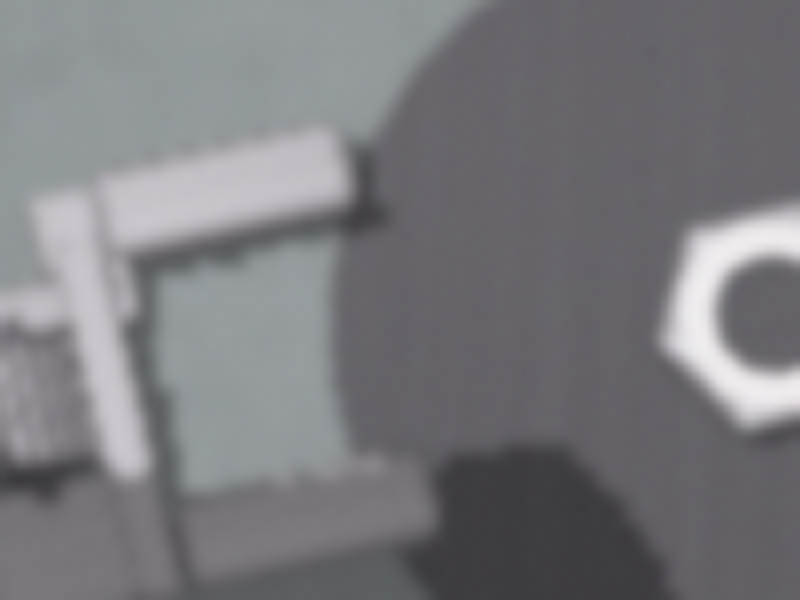

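```bash
python3 - <<'E'
from h import *
T=lambda p,z:px2w('top3',(p[0]/8+320,p[1]/8+200),z)[:2]
tcp=np.array([.5290,.14105]); a=np.radians(103.73-180); ux=np.array([np.cos(a),np.sin(a)]); uy=np.array([-ux[1],ux[0]])
for n,p,z in [('fi',(430,460),.016),('fo',(438,520),.016),('mi',(355,200),.016),('mo',(338,128),.016),('fi back',(190,497),.016),('fi mid',(300,476),.016),('m back in',(120,250),.016)]:
    q=T(p,z)-tcp; print(n,'rel tcp x %.4f y %.4f'%(q@ux,q@uy))
for nut in [(.5788,-.1026),(.5778,-.1043)]:
    q=np.array(nut)-tcp; print('nut',q@ux,q@uy)
E
```

```text
fi rel tcp x 0.1823 y -0.0216
fo rel tcp x 0.1811 y -0.0322
mi rel tcp x 0.1808 y 0.0265
mo rel tcp x 0.1810 y 0.0398
fi back rel tcp x 0.1400 y -0.0185
fi mid rel tcp x 0.1595 y -0.0192
m back in rel tcp x 0.1383 y 0.0271
nut 0.24850756746327451 -0.009452587660850754
nut 0.24992164311149342 -0.010827502225874454
```

>>> drive_tool(
  commands=[
    [0,-0.45,0,0,0,0,0],
    [0,-0.45,0,0,0,0,0],
    [0,-0.45,0,0,0,0,0],
    [-1,0,0,0,0,0,0],
    [-1,0,0,0,0,0,0],
    [-1,0,0,0,0,0,0],
    [-1,0,0,0,0,0,0],
    [-1,0,0,0,0,0,0],
    [-0.5,0,0,0,0,0,0],
    [0,0,0,0,0,0,0],
    [0,0,0,0,0,0,0],
  ],
  force=25,
)

```text
time_s: 5.43
tool_pos: [0.5293, 0.0825, 0.0722]
tool_rot: [-180.0, 0.1, 103.6]
force: [0.5, -2.8, 0.7]
grip_width: 0.0261
```

```bash
python3 - <<'E'
from h import *
snap('top','top4'); o=env.get_obs(); print(o['time_s'],o['tool_pos'],o['tool_rot'],o['force'],o['grip_width'])
crop('top4',350,200,450,275,8,'c7')
E
```

```text
5.4833 [0.5292137  0.08309686 0.07225332] [-1.79992754e+02  7.72492367e-02  1.03654425e+02] [-0.32379013 -2.45578977  0.09932091] 0.0255284825779554
```

View pics/c7.png

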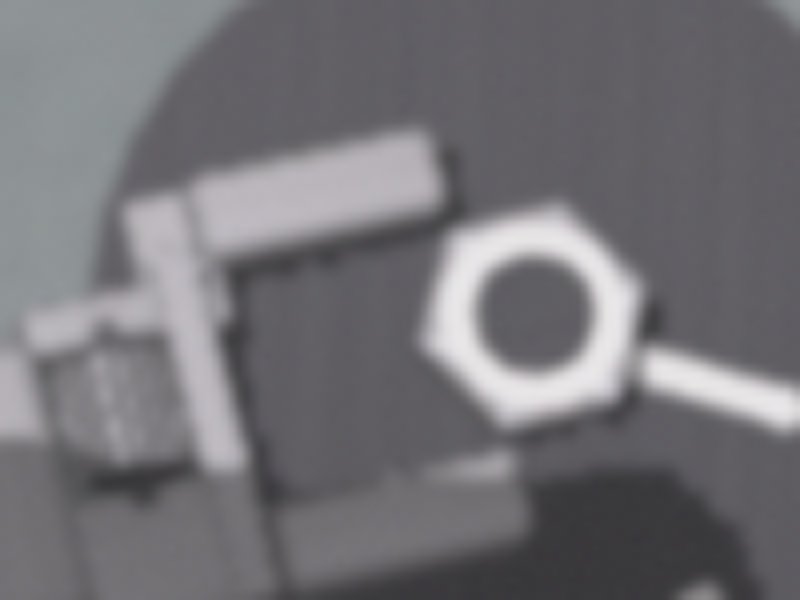

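>>> drive_tool(
  commands=[
    [-0.6,0,0,0,0,0,0],
    [-0.6,0,0,0,0,0,0],
    [-0.6,0,0,0,0,0,0],
    [-0.6,0,0,0,0,0,0],
    [-0.4,0,0,0,0,0,0],
    [-0.2,0,0,0,0,0,0],
    [0,0,0,0,0,0,0],
    [0,0,0,0,0,0,0],
  ],
)

```text
time_s: 6.15
tool_pos: [0.5363, 0.0542, 0.0722]
tool_rot: [180.0, 0.1, 103.7]
force: [0.2, -1.8, -0.7]
grip_width: 0.0259
```

```bash
python3 - <<'E'
from h import *
snap('top','top5'); snap('scene','scene5');o=env.get_obs(); print(o['time_s'],o['tool_pos'],o['tool_rot'],o['force'],o['grip_width'])
crop('top5',365,200,465,275,8,'c8')
E
```

```text
6.25 [0.53625202 0.05430417 0.07224157] [1.79997034e+02 7.43451140e-02 1.03696456e+02] [ 0.73212293 -2.30123424 -0.49300461] 0.02527621547022205
```

View pics/c8.png

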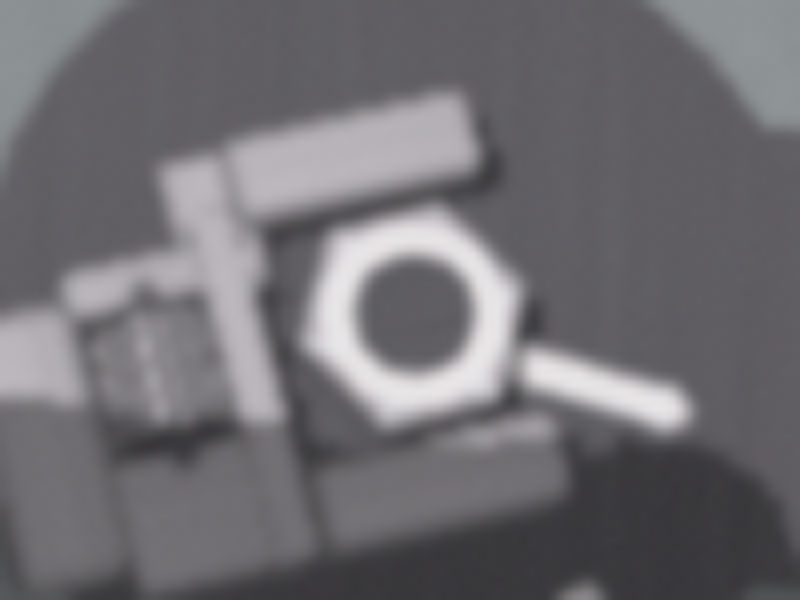

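View pics/scene5.png

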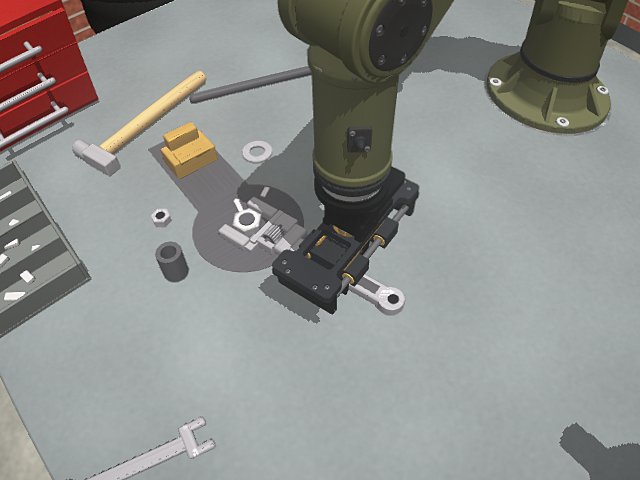

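>>> drive_tool(
  commands=[
    [-0.15,0,0,0,0,0,0],
    [-0.1,0,0,0,0,0,0],
    [0,0.15,0,0,0,0,0],
    [0,0.1,0,0,0,0,0],
    [0,0.05,0,0,0,0,0],
    [0,0.05,0,0,0,0,0],
    [0,0,0,0,0,0,0],
  ],
)

```text
time_s: 6.83
tool_pos: [0.5399, 0.0536, 0.0723]
tool_rot: [-180.0, -0.0, 103.7]
force: [-4.2, 0.7, 3.3]
grip_width: 0.0254
```

>>> drive_tool(
  commands=[
    [0,0.05,0,0,0,0,0],
    [0,0,0,0,0,0,0],
  ],
)

```text
time_s: 7.0
tool_pos: [0.5405, 0.0536, 0.0722]
tool_rot: [-180.0, 0.0, 103.7]
force: [-3.4, -0.3, 4.3]
grip_width: 0.0256
```

>>> drive_tool(
  commands=[
    [0,0.05,0,0,0,0,0],
    [0,0,0,0,0,0,0],
  ],
)

```text
time_s: 7.17
tool_pos: [0.5409, 0.0537, 0.0722]
tool_rot: [-180.0, 0.0, 103.7]
force: [-4.5, -0.5, 3.9]
grip_width: 0.026
```

```bash
python3 - <<'E'
from h import *
snap('top','top6'); o=env.get_obs(); print(o['time_s'],o['tool_pos'],o['tool_rot'],o['force'],o['wrist_torque'])
crop('top6',365,200,465,275,8,'c9')
E
```

```text
7.2167 [0.54091994 0.05366226 0.07225186] [-1.79973407e+02  4.46156083e-03  1.03706432e+02] [-4.9880228  -0.56816042  3.72803991] [-0.13901923  1.20028378 -0.22003953]
```

View pics/c9.png

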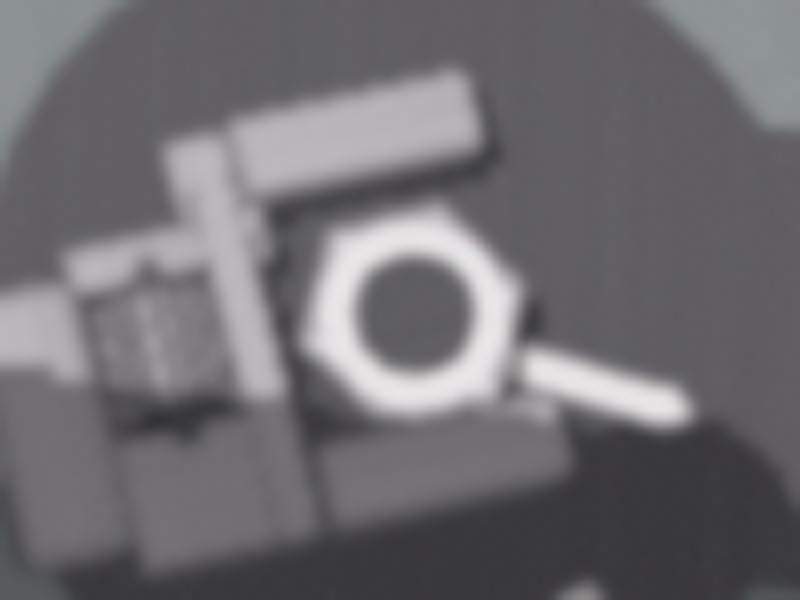

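>>> drive_tool(
  commands=[
    [-0.1,0.05,0,0,0,0,0],
    [-0.1,0,0,0,0,0,0],
    [0,0,0,0,0,0,0],
  ],
)

```text
time_s: 7.47
tool_pos: [0.5415, 0.0534, 0.0722]
tool_rot: [-180.0, -0.1, 103.7]
force: [-5.5, 2.9, 5.2]
grip_width: 0.0258
```

>>> drive_tool(
  commands=[
    [0,0.05,0,0,0,0,0],
    [0,0,0,0,0,0,0],
  ],
)

```text
time_s: 7.63
tool_pos: [0.5416, 0.0534, 0.0722]
tool_rot: [-179.9, -0.1, 103.7]
force: [-7.3, 3.2, 5.9]
grip_width: 0.0252
```

>>> drive_tool(
  commands=[
    [0,0.05,0,0,0,0,0],
    [0,0,0,0,0,0,0],
  ],
)

```text
time_s: 7.8
tool_pos: [0.5417, 0.0534, 0.0722]
tool_rot: [-179.8, -0.1, 103.7]
force: [-8.9, 2.1, 7.8]
grip_width: 0.0257
```

>>> drive_tool(
  commands=[
    [0,0,0,0,0,0,0.5],
    [0,0,0,0,0,0,0.5],
    [0,0,0,0,0,0,0.5],
    [0,0,0,0,0,0,0.5],
    [0,0,0,0,0,0,0.5],
    [0,0,-1,0,0,0,0.5],
    [0,0,-2,0,0,0,0.4],
    [0,0,-2,0,0,0,0.2],
    [0,0,0,0,0,0,0],
    [0,0,0,0,0,0,0],
    [0,0,0,0,0,0,0],
    [0,0,0,0,0,0,0],
  ],
  force=20,
)

```text
time_s: 8.8
tool_pos: [0.5424, 0.0523, 0.1215]
tool_rot: [-179.9, -0.0, 103.7]
force: [0.0, 0.3, 0.1]
grip_width: 0.0115
```

```bash
python3 - <<'E'
from h import *
snap('top','top7'); snap('wrist','wrist7');o=env.get_obs(); print(o['time_s'],o['tool_pos'],o['tool_rot'],o['force'],o['grip_width'])
crop('top7',345,190,465,280,6.66,'c10')
E
```

```text
8.9 [0.54235822 0.05227222 0.12135338] [-1.79902096e+02  4.06784555e-03  1.03725351e+02] [-0.32381632  0.18948879 -0.10096077] 0.004294997148347541
```

View pics/c10.png

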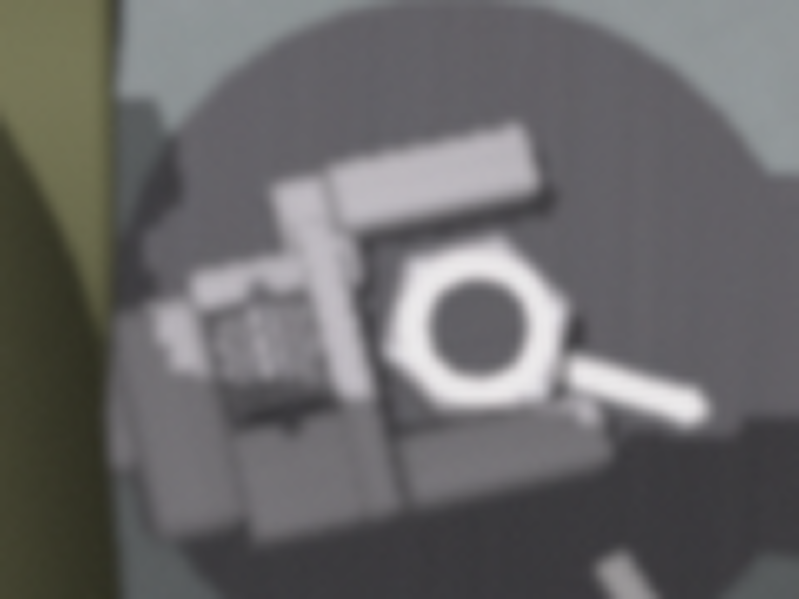

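View pics/wrist7.png

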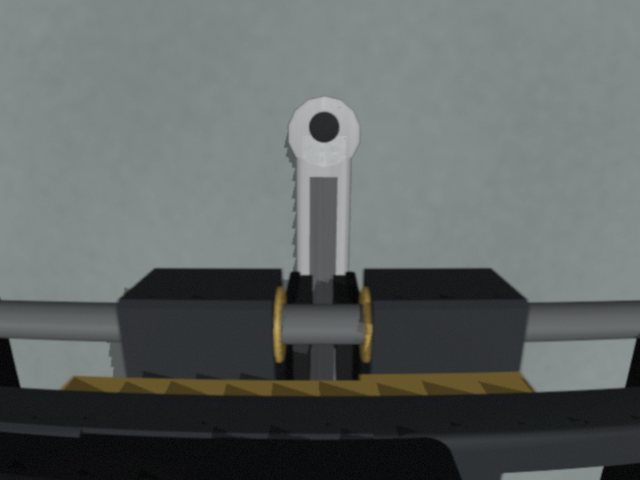

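```bash
python3 - <<'E'
from h import *
tcp=np.array([.5424,.0523]); a=np.radians(103.72-180); ux=np.array([np.cos(a),np.sin(a)]); uy=np.array([-ux[1],ux[0]])
for n,uv,z in [('worm',(270,345),.0215),('worm front',(318,336),.016),('worm back',(215,352),.016),('nut',(478,330),.013),('tipi',(545,190),.016),('tipo',(525,122),.016),('headback',(155,320),.016)]:
    q=px2w('top7',(uv[0]/6.66+345,uv[1]/6.66+190),z)[:2]-tcp; print(n,(q@ux).round(4),(q@uy).round(4))
q=px2w('wrist7',(323.5,127),.015)[:2]-tcp;print('ring',q@ux,q@uy)
E
```

```text
worm 0.1136 0.0034
worm front 0.1249 0.0039
worm back 0.1028 0.0055
nut 0.1591 -0.002
tipi 0.1805 0.0237
tipo 0.1803 0.0391
headback 0.0922 0.0151
ring -0.06523477396514028 0.0010619549647046707
```

>>> drive_tool(
  commands=[
    [-2,0.1,0,0,0,0,0],
    [-2,0.1,0,0,0,0,0],
    [-2,0.1,0,0,0,0,0],
    [-2,0,0,0,0,0,0],
    [-1.7,0,0,0,0,0,0],
    [-1,0,0.8,0,0,0,0],
    [0,0,0.8,0,0,0,0],
    [0,0,0.8,0,0,0,0],
    [0,0,0.2,0,0,0,0],
    [0,0,0,0,0,0,0],
    [0,0,0,0,0,0,0],
  ],
)

```text
time_s: 9.82
tool_pos: [0.5711, -0.0496, 0.0959]
tool_rot: [-180.0, -0.0, 103.8]
force: [-1.0, -0.3, 1.0]
grip_width: 0.0009
```

```bash
python3 - <<'E'
from h import *
snap('scene','scene8'); o=env.get_obs(); print(o['time_s'],o['tool_pos'],o['tool_rot'],o['force'],o['grip_width'])
crop('scene8',170,160,350,295,4.4,'c11')
E
```

```text
9.8667 [ 0.57139219 -0.04989474  0.09631441] [ 1.79990507e+02 -1.76203995e-02  1.03806679e+02] [-0.67637909 -0.28607263 -0.40085306] 0.0010395806459244218
```

View pics/c11.png

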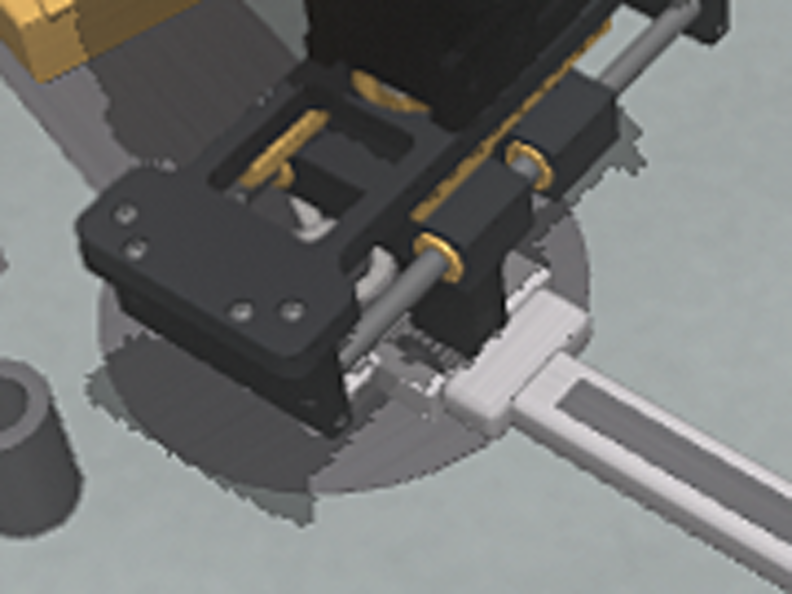

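```bash
python3 - <<'E'
from h import *
a=np.radians(103.8-180); ux=np.array([np.cos(a),np.sin(a),0]); uy=np.array([-ux[1],ux[0],0])
t=np.array([.5714,-.0499,.0263]); w=np.array([.5424,.0523,.0215])+.114*ux+.0034*uy
im=cv2.imread('pics/c11.png')
def P(X): 
    p=w2px('scene8',X); return tuple(int(v) for v in ((p-np.array([170,160]))*4.4))
for i in (-1,1):
  for j in (-1,1):
    cv2.circle(im,P(t+ux*i*.0095+uy*j*.01),4,(0,0,255),-1)
    cv2.circle(im,P(w+uy*j*.011+ux*i*0.001),4,(0,255,0),-1)
cv2.circle(im,P(t),4,(255,0,0),-1)
cv2.imwrite('pics/c11b.png',im)
print((w-t)@ux,(w-t)@uy)
E
```

```text
0.007832606323456361 -0.0003847747528484503
```

View pics/c11b.png

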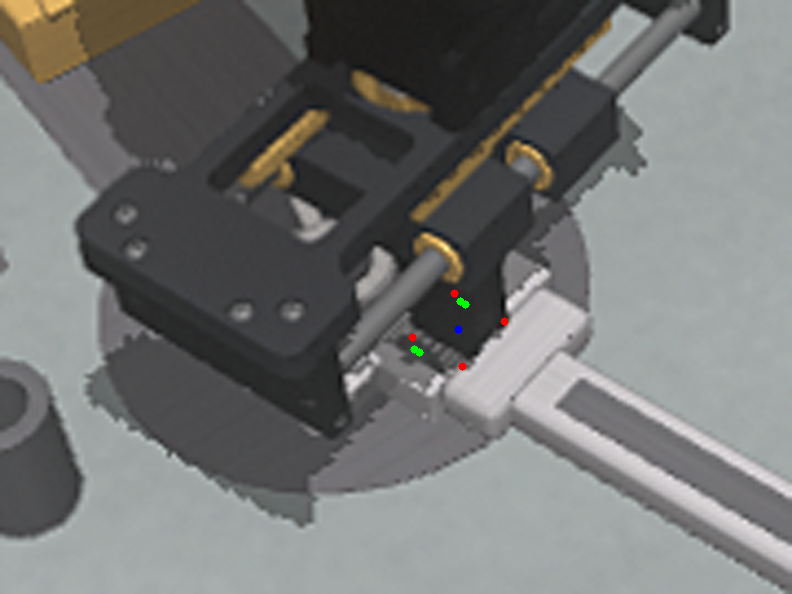

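>>> drive_tool(
  commands=[
    [-0.2,0,0.2,0,0,0,0],
    [0,0,0.1,0,0,0,0],
    [0,0,0.1,0,0,0,0],
    [0,0,0,0,0,0,0],
  ],
)

```text
time_s: 10.2
tool_pos: [0.5717, -0.0528, 0.0922]
tool_rot: [180.0, -0.0, 103.7]
force: [-0.0, 0.8, 0.0]
grip_width: 0.0002
```

>>> drive_tool(
  commands=[
    [0,0,0.1,0,0,0,0],
    [0,0,0,0,0,0,0],
  ],
)

```text
time_s: 10.37
tool_pos: [0.5719, -0.0529, 0.0916]
tool_rot: [180.0, -0.0, 103.7]
force: [-0.5, 0.0, 1.6]
grip_width: 0.0005
```

>>> drive_tool(
  commands=[
    [0,0,0.1,0,0,0,0],
    [0,0,0,0,0,0,0],
  ],
)

```text
time_s: 10.53
tool_pos: [0.572, -0.0529, 0.0914]
tool_rot: [180.0, -0.0, 103.7]
force: [-2.9, 0.5, 8.3]
grip_width: 0.0004
```

>>> drive_tool(
  commands=[
    [-0.2,0,-0.02,0,0,0,0],
    [-0.2,0,0,0,0,0,0],
    [-0.2,0,0,0,0,0,0],
    [-0.2,0,0,0,0,0,0],
    [-0.2,0,0,0,0,0,0],
  ],
)

```text
time_s: 10.95
tool_pos: [0.5742, -0.0623, 0.0914]
tool_rot: [180.0, -0.1, 103.7]
force: [-3.1, 0.8, 7.5]
grip_width: 0.0003
```

```bash
python3 - <<'E'
from h import *
snap('top','top9'); snap('scene','scene9'); o=env.get_obs(); print(o['time_s'],o['tool_pos'],o['tool_rot'],o['force'],o['grip_width'])
crop('scene9',170,160,350,295,4.4,'c12')
crop('top9',345,190,465,280,6.66,'c13')
E
```

```text
11.05 [ 0.57432746 -0.06281111  0.09142636] [ 1.79976455e+02 -2.46308332e-02  1.03704792e+02] [-2.55944206  0.68800946  7.2595065 ] 0.0001785513421675046
```

View pics/c13.png

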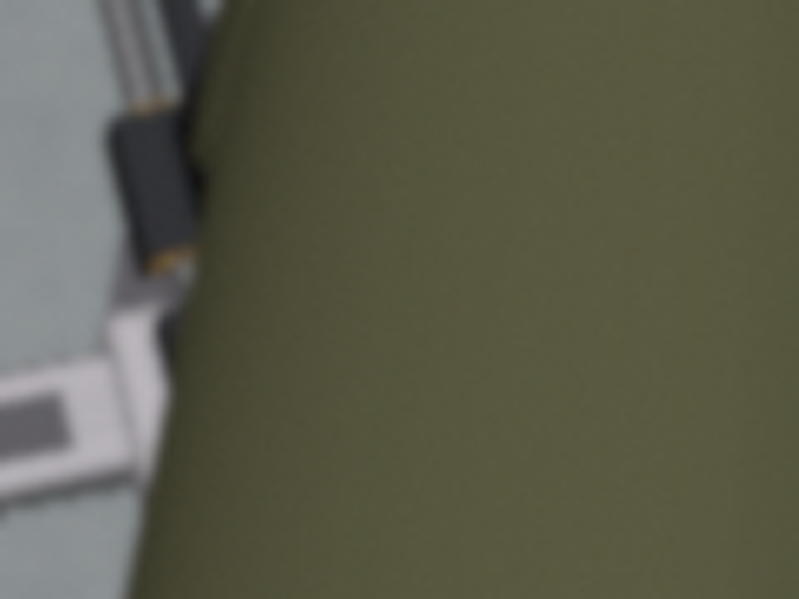

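View pics/c12.png

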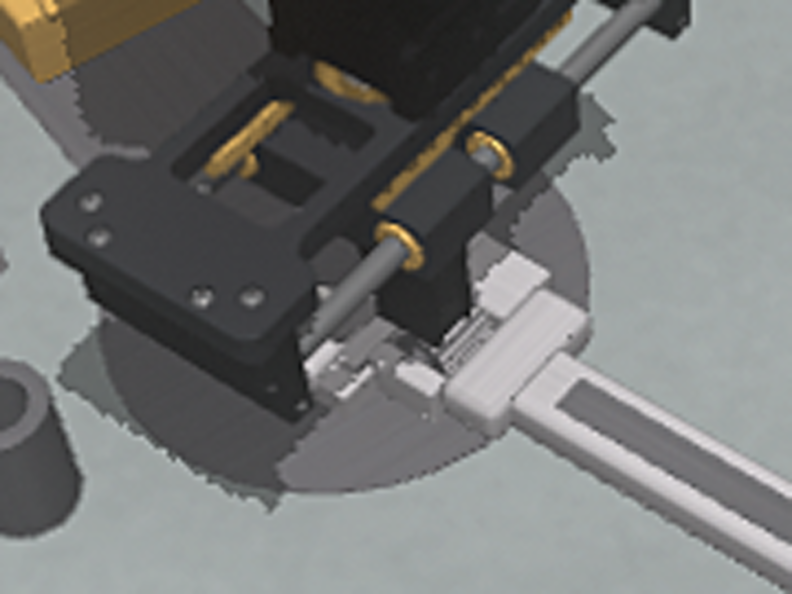

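>>> drive_tool(
  commands=[
    [0,0,-0.3,0,0,0,0],
    [0.6,0,0,0,0,0,0],
    [0.5,0,0,0,0,0,0],
    [0,0,0.3,0,0,0,0],
    [0,0,0,0,0,0,0],
    [-0.2,0,0,0,0,0,0],
    [-0.2,0,0,0,0,0,0],
    [-0.2,0,0,0,0,0,0],
    [-0.2,0,0,0,0,0,0],
    [-0.2,0,0,0,0,0,0],
    [-0.1,0,0,0,0,0,0],
  ],
)

```text
time_s: 11.97
tool_pos: [0.5745, -0.0621, 0.0914]
tool_rot: [180.0, -0.0, 103.8]
force: [-2.7, 1.5, 9.1]
grip_width: 0.0005
```

>>> drive_tool(
  commands=[
    [0,0,-0.3,0,0,0,0],
    [0.6,0,0,0,0,0,0],
    [0.6,0,0,0,0,0,0],
    [0,0,0.3,0,0,0,0],
    [0,0,0,0,0,0,0],
    [-0.2,0,0,0,0,0,0],
    [-0.2,0,0,0,0,0,0],
    [-0.2,0,0,0,0,0,0],
    [-0.2,0,0,0,0,0,0],
    [-0.2,0,0,0,0,0,0],
    [-0.2,0,0,0,0,0,0],
  ],
)

```text
time_s: 12.88
tool_pos: [0.5743, -0.0618, 0.0914]
tool_rot: [180.0, -0.1, 103.8]
force: [-3.8, 0.8, 10.2]
grip_width: 0.0004
```

```bash
python3 - <<'E'
from h import *
snap('scene','scene10'); o=env.get_obs(); print(o['time_s'],o['tool_pos'],o['tool_rot'],o['force'],o['grip_width'])
crop('scene10',170,160,350,295,4.4,'c14')
E
```

```text
12.9333 [ 0.57436474 -0.06235854  0.09137054] [ 1.79978495e+02 -3.92089117e-02  1.03749608e+02] [-2.5513119   1.00845632  8.85698269] 0.0006685168283114613
```

View pics/c14.png

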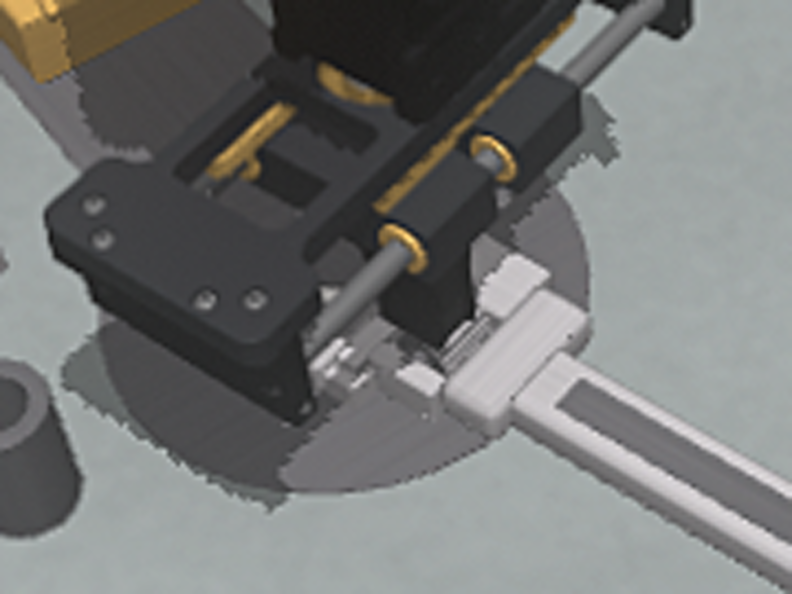

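>>> drive_tool(
  commands=[
    [0,0,-0.3,0,0,0,0],
    [0.6,0,0,0,0,0,0],
    [0.6,0,0,0,0,0,0],
    [0,0,0.27,0,0,0,0],
    [0,0,0,0,0,0,0],
    [-0.2,0,0,0,0,0,0],
    [-0.2,0,0,0,0,0,0],
    [-0.2,0,0,0,0,0,0],
    [-0.2,0,0,0,0,0,0],
    [-0.2,0,0,0,0,0,0],
    [-0.2,0,0,0,0,0,0],
  ],
)

```text
time_s: 13.85
tool_pos: [0.5742, -0.0617, 0.0914]
tool_rot: [180.0, -0.1, 103.8]
force: [-3.1, 1.5, 8.4]
grip_width: 0.0004
```

>>> drive_tool(
  commands=[
    [0,0,-0.3,0,0,0,0],
    [0.6,0,0,0,0,0,0],
    [0.6,0,0,0,0,0,0],
    [0,0,0.3,0,0,0,0],
    [0,0,0,0,0,0,0],
    [-0.2,0,0,0,0,0,0],
    [-0.2,0,0,0,0,0,0],
    [-0.2,0,0,0,0,0,0],
    [-0.2,0,0,0,0,0,0],
    [-0.2,0,0,0,0,0,0],
    [-0.2,0,0,0,0,0,0],
  ],
)

```text
time_s: 14.77
tool_pos: [0.574, -0.0589, 0.0913]
tool_rot: [-180.0, -0.3, 103.9]
force: [-2.9, 6.4, 9.3]
grip_width: 0.0004
```

```bash
python3 - <<'E'
from h import *
snap('scene','scene11'); o=env.get_obs(); print(o['time_s'],o['tool_pos'],o['tool_rot'],o['force'],o['grip_width'])
crop('scene11',170,160,350,295,4.4,'c15')
E
```

```text
14.8167 [ 0.5742975  -0.05953626  0.09139532] [179.97472544  -0.24171891 103.84305308] [-1.76211906  4.26232524  8.73584595] 0.0004214759515464065
```

View pics/c15.png

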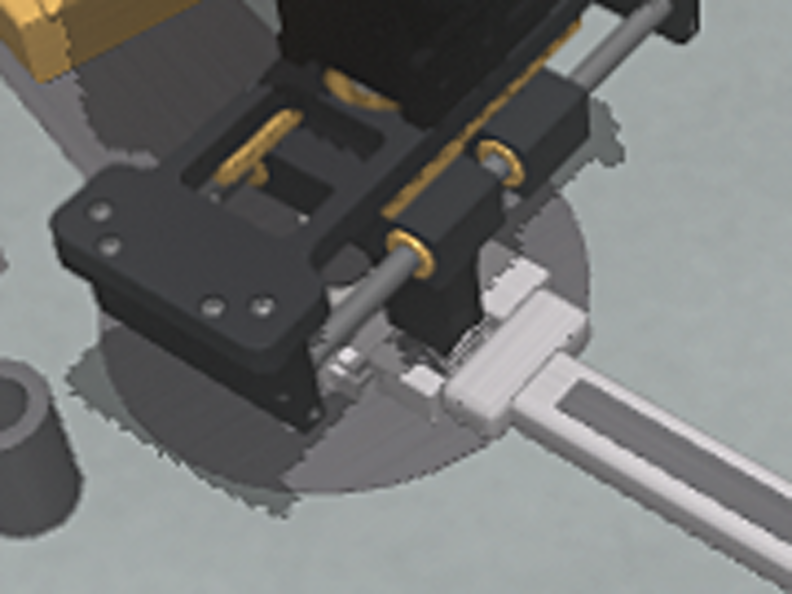

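>>> drive_tool(
  commands=[
    [0,0,-0.3,0,0,0,0],
    [0.6,0,0,0,0,0,0],
    [0.5,0,0,0,0,0,0],
    [0,0,0.28,0,0,0,0],
    [0,0,0,0,0,0,0],
    [-0.2,0,0,0,0,0,0],
    [-0.2,0,0,0,0,0,0],
    [-0.2,0,0,0,0,0,0],
    [-0.2,0,0,0,0,0,0],
  ],
)

```text
time_s: 15.57
tool_pos: [0.5735, -0.0569, 0.0914]
tool_rot: [180.0, -0.2, 103.8]
force: [-2.9, 5.0, 7.3]
grip_width: 0.0008
```

>>> drive_tool(
  commands=[
    [-0.2,0,0,0,0,0,0],
    [-0.2,0,0,0,0,0,0],
  ],
)

```text
time_s: 15.73
tool_pos: [0.5748, -0.0612, 0.0914]
tool_rot: [179.9, -0.2, 103.8]
force: [-1.2, 4.8, 7.1]
grip_width: 0.0005
```

>>> drive_tool(
  commands=[
    [0,0,-1.5,0,0,0,0],
    [0,0,-2,0,0,0,0.3],
    [2,-0.3,-1,0,0,0,0.7],
    [3,0,0,0,0,0,0.7],
    [3,0,0,0,0,0,0.7],
    [2.5,0,0,0,0,0,0.7],
    [1.3,0,0,0,0,0,0.7],
    [0.2,0,0,0,0,0,0.7],
    [0,0,0,0,0,0,0.7],
  ],
)

```text
time_s: 16.48
tool_pos: [0.5427, 0.0531, 0.1355]
tool_rot: [-180.0, 0.0, 103.9]
force: [-0.8, -0.6, -0.4]
grip_width: 0.0458
```

```bash
python3 - <<'E'
from h import *
snap('top','top12'); snap('scene','scene12'); snap('wrist','wrist12'); o=env.get_obs(); print(o['time_s'],o['tool_pos'],o['tool_rot'],o['force'],o['grip_width'])
crop('top12',345,190,465,280,6.66,'c16')
crop('scene12',170,160,320,280,5.3,'c17')
E
```

```text
16.6333 [0.54329009 0.05048573 0.13584797] [-1.79998260e+02  5.78665307e-02  1.03593529e+02] [-0.86955752  0.33524168 -0.01109877] 0.05637762301766814
```

View pics/c16.png

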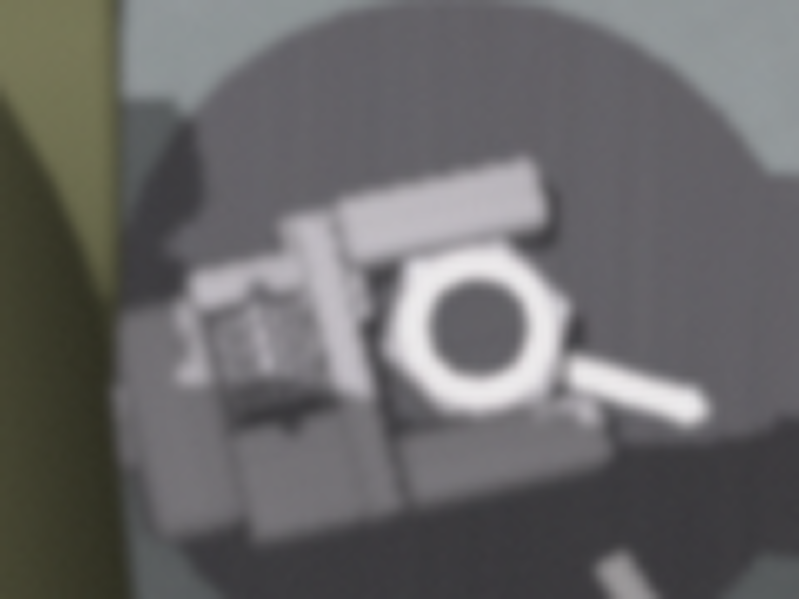

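View pics/c17.png

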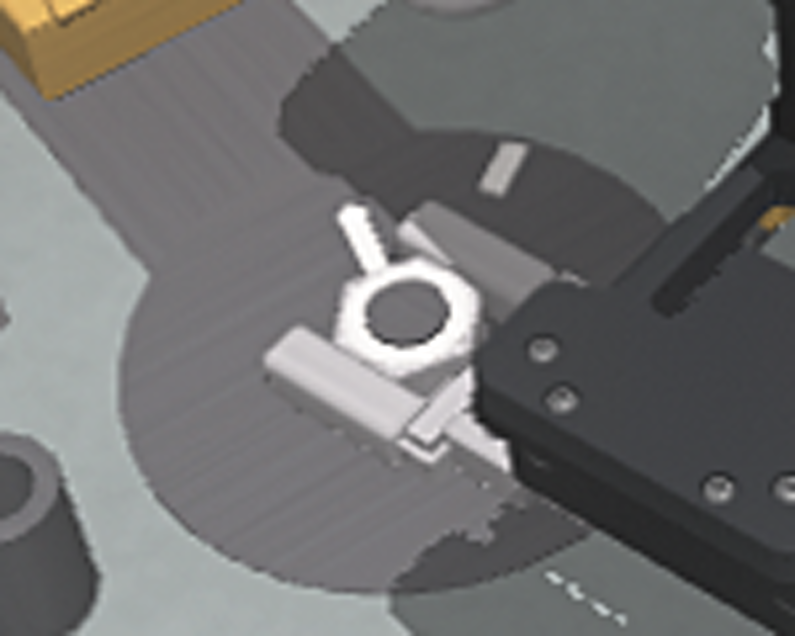

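View pics/wrist12.png

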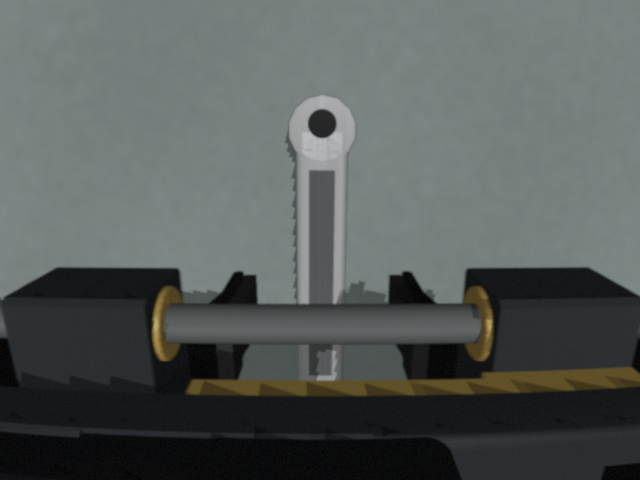

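```bash
python3 - <<'E'
from h import *
im=cv2.imread('pics/top12.png')[215:265,390:450]
im=cv2.resize(im,None,fx=13,fy=11.99,interpolation=cv2.INTER_CUBIC) if 0 else cv2.resize(im,None,fx=12,fy=12,interpolation=cv2.INTER_CUBIC)
im=(255*(np.clip(im/255.,0.1,1)**0.6)).astype('uint8'); cv2.imwrite('pics/c18.png',im)
im=cv2.imread('pics/scene12.png')[195:255,215:290]
im=cv2.resize(im,None,fx=10,fy=10,interpolation=cv2.INTER_CUBIC); im=(255*(im/255.)**0.7).astype('uint8'); cv2.imwrite('pics/c19.png',im)
E
```

```text
(no output)
```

View pics/c18.png

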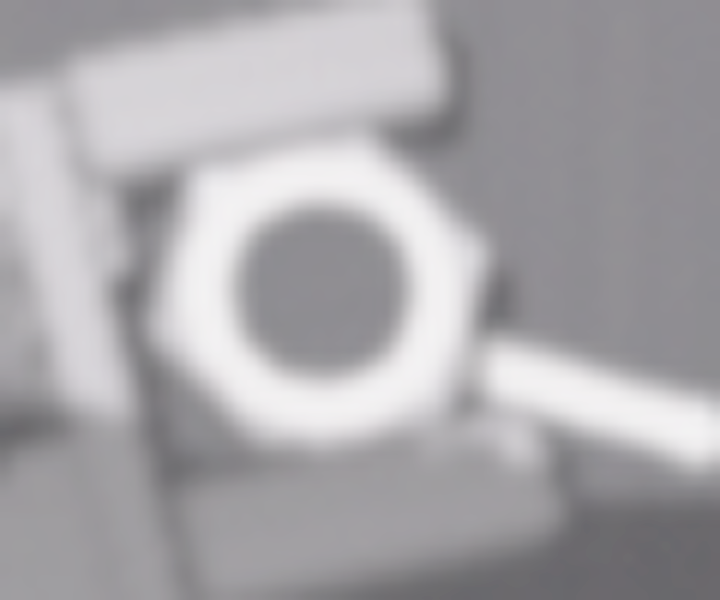

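View pics/c19.png

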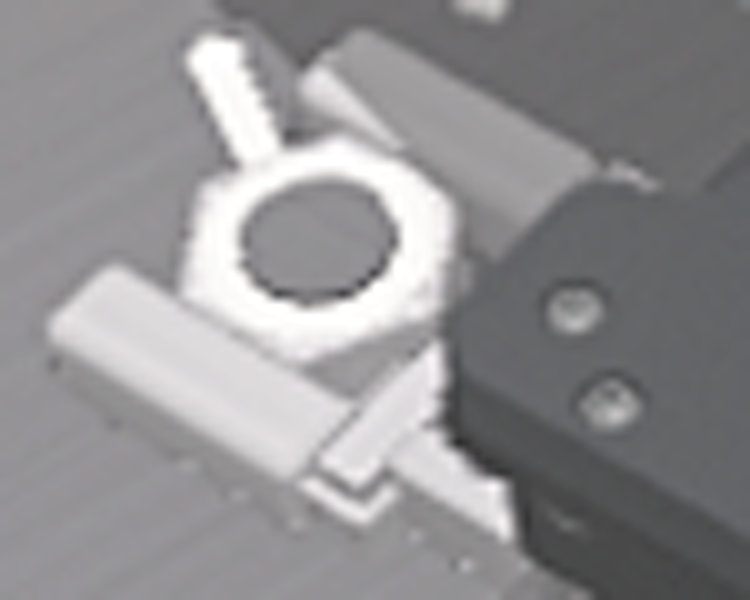

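>>> drive_tool(
  commands=[
    [0,-0.1,2,0,0,0,0.7],
    [0,0,2,0,0,0,0.7],
    [0,0,1.5,0,0,0,0.7],
    [0,0,0.6,0,0,0,0.6],
    [0,0,0.2,0,0,0,0.4],
    [0,0,0,0,0,0,0],
    [0,0,0,0,0,0,0],
    [0,0,0,0,0,0,0],
    [0,0,0,0,0,0,0],
    [0,0,0,0,0,0,0],
    [0,0,0,0,0,0,0],
    [0,0,0,0,0,0,0],
    [0,0,0,0,0,0,0],
  ],
  force=20,
)

```text
time_s: 17.72
tool_pos: [0.5425, 0.0521, 0.0738]
tool_rot: [179.9, -0.0, 103.7]
force: [-1.9, 0.3, 6.4]
grip_width: 0.0259
```

```bash
python3 - <<'E'
from h import *
o=env.get_obs(); print(o['time_s'],o['tool_pos'],o['tool_rot'],o['force'],o['grip_width'])
t=o['tool_pos'][:2]; a=np.radians(o['tool_rot'][2]-180); ux=np.array([np.cos(a),np.sin(a)]); uy=np.array([-ux[1],ux[0]])
for n in [(.5788,-.1026),(.5778,-.1043)]: print((n-t)@ux,(n-t)@uy)
E
```

```text
17.7167 [0.54247243 0.05213276 0.07380284] [ 1.79941317e+02 -1.48437829e-02  1.03712649e+02] [-1.87593849  0.27264376  6.40625192] 0.02593252696384758
0.1589339253011728 -0.0013876873197423908
0.16034841724688922 -0.002762173600322694
```

>>> drive_tool(
  commands=[
    [0,0,-0.08,0,0,0,0],
    [-0.01,0.55,0,0,0,2,0],
    [-0.01,0.55,0,0,0,2,0],
    [-0.01,0.55,0,0,0,2,0],
    [-0.01,0.55,0,0,0,2,0],
    [-0.01,0.55,0,0,0,2,0],
    [-0.01,0.55,0,0,0,2,0],
    [-0.01,0.55,0,0,0,2,0],
    [-0.01,0.55,0,0,0,2,0],
    [0,0,0,0,0,0,0],
    [0,0,0,0,0,0,0],
  ],
)

```text
time_s: 18.63
tool_pos: [0.586, 0.0561, 0.0738]
tool_rot: [180.0, 0.0, 87.7]
force: [-0.3, -0.7, 2.1]
grip_width: 0.0259
```

```bash
python3 - <<'E'
from h import *
snap('top','top13'); o=env.get_obs(); print(o['time_s'],o['tool_pos'],o['tool_rot'],o['force'],o['grip_width'])
crop('top13',345,190,465,290,6.6,'c20')
t=o['tool_pos'][:2]; a=np.radians(o['tool_rot'][2]-180); ux=np.array([np.cos(a),np.sin(a)]); uy=np.array([-ux[1],ux[0]])
for n in [(.5788,-.1026),(.5778,-.1043)]: print((n-t)@ux,(n-t)@uy)
E
```

```text
18.6833 [0.58590142 0.05610616 0.07381574] [1.79951247e+02 1.64179098e-02 8.77371496e+01] [-0.00337949 -1.24756421  1.29065977] 0.025708470194793043
0.15886279643450985 -0.0008295379731320723
0.16060095470857966 -0.0017616355078797427
```

View pics/c20.png

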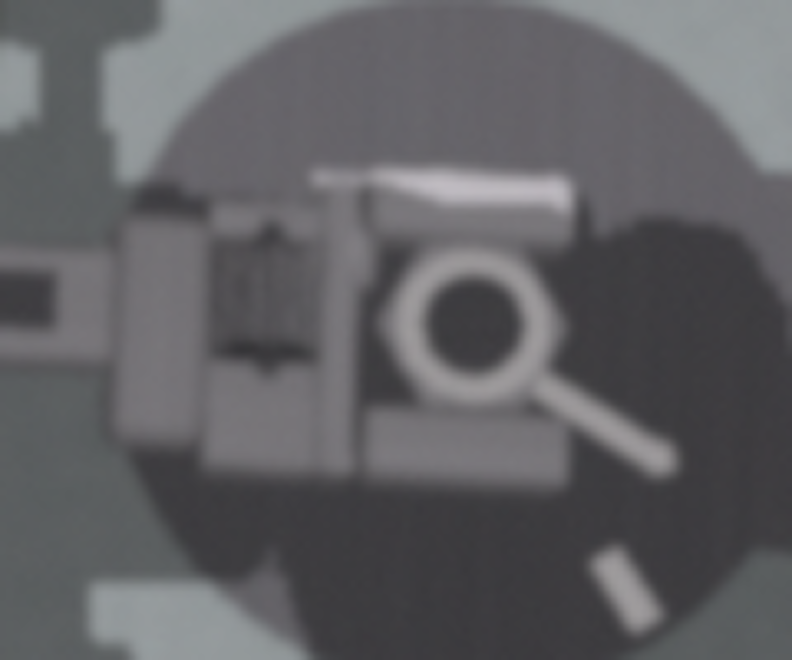

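>>> drive_tool(
  commands=[
    [-0.01,0.55,0,0,0,2,0],
    [-0.01,0.55,0,0,0,2,0],
    [-0.01,0.55,0,0,0,2,0],
    [-0.01,0.55,0,0,0,2,0],
    [-0.01,0.55,0,0,0,2,0],
    [-0.01,0.55,0,0,0,2,0],
    [-0.01,0.55,0,0,0,2,0],
    [-0.01,0.55,0,0,0,2,0],
    [-0.01,0.55,0,0,0,2,0],
    [-0.01,0.55,0,0,0,2,0],
    [-0.01,0.55,0,0,0,2,0],
    [-0.01,0.55,0,0,0,2,0],
    [-0.0,0.28,0,0,0,1,0],
    [0,0,0,0,0,0,0],
    [0,0,0,0,0,0,0],
  ],
)

```text
time_s: 19.93
tool_pos: [0.6515, 0.0389, 0.0738]
tool_rot: [-180.0, 0.0, 62.8]
force: [-1.8, -0.4, 3.4]
grip_width: 0.0259
```

```bash
python3 - <<'E'
from h import *
snap('top','top14'); snap('scene','scene14');o=env.get_obs(); print(o['time_s'],o['tool_pos'],o['tool_rot'],o['force'],o['grip_width'])
crop('top14',345,190,465,290,6.6,'c21'); crop('scene14',170,160,320,280,5.3,'c22')
t=o['tool_pos'][:2]; a=np.radians(o['tool_rot'][2]-180); ux=np.array([np.cos(a),np.sin(a)]); uy=np.array([-ux[1],ux[0]])
for n in [(.5788,-.1026),(.5778,-.1043)]: print((n-t)@ux,(n-t)@uy)
E
```

```text
20.0333 [0.65146291 0.0388525  0.07381569] [1.79999091e+02 9.16030659e-03 6.27636627e+01] [-2.12194975 -1.16523503  2.63716586] 0.025833032323212057
0.15902418690640358 0.00013091527460688812
0.16099336352499277 1.9814217899608022e-05
```

View pics/c21.png

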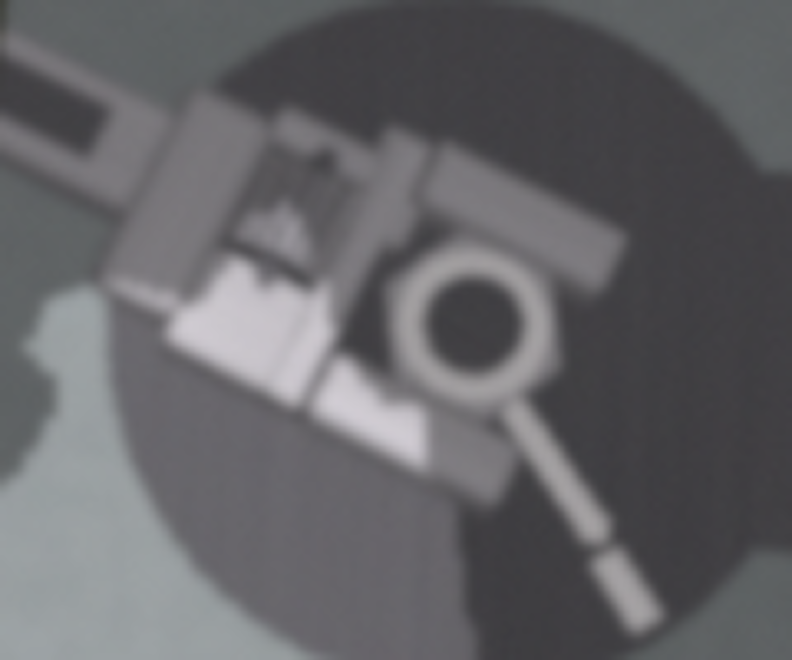

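View pics/c22.png

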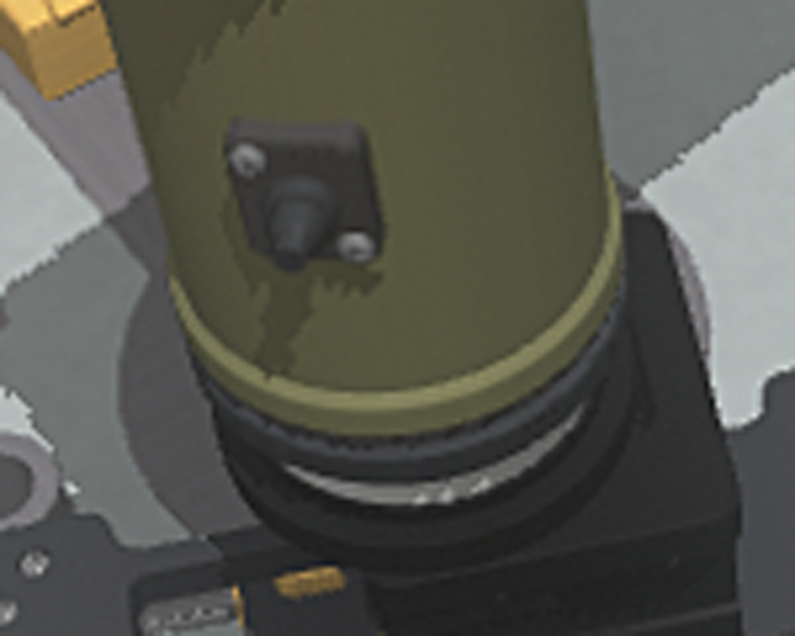

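>>> drive_tool(
  commands=[
    [0,0.28,0,0,0,1,0],
    [0,0,0,0,0,0,0],
    [0,0,0,0,0,0,0],
    [0,0,0,0,0,0,0],
  ],
)

```text
time_s: 20.37
tool_pos: [0.654, 0.0376, 0.0738]
tool_rot: [-180.0, 0.0, 61.7]
force: [-2.8, -1.2, 4.7]
grip_width: 0.0258
```

>>> drive_tool(
  commands=[
    [0,0,0,0,0,0,0.5],
    [0,0,0,0,0,0,0.5],
    [0,0,0,0,0,0,0.5],
    [0,0,0,0,0,0,0.5],
    [0,0,0,0,0,0,0.5],
    [0,0,0,0,0,0,0.5],
    [0,0,-1,0,0,0,0.5],
    [0,0,-2,0,0,0,0.5],
    [0,0,-3,0,0,0,0.5],
    [2,0,-3,0,0,0,0.5],
    [3,0,-3,0,0,0,0.5],
    [3,0,-2,0,0,0,0.5],
    [3,0,0,0,0,0,0.5],
    [3,0,0,0,0,0,0.5],
    [3,0,0,0,0,0,0.5],
    [1,0,0,0,0,0,0.5],
    [0,0,0,0,0,0,0.5],
  ],
)

```text
time_s: 21.78
tool_pos: [0.7393, 0.2004, 0.2129]
tool_rot: [-180.0, -0.1, 62.0]
force: [-1.1, 0.0, -0.6]
grip_width: 0.0436
```

```bash
python3 - <<'E'
from h import *
snap('top','top15'); snap('scene','scene15');o=env.get_obs(); print(o['time_s'],o['tool_pos'],o['tool_rot'],o['force'],o['grip_width'])
crop('top15',345,190,465,290,6.6,'c23'); crop('scene15',190,150,320,280,5.3,'c24')
E
```

```text
21.8833 [0.73902681 0.19470765 0.21331328] [1.79969945e+02 8.86347289e-02 6.17034636e+01] [ 0.55722753 -0.10827641 -0.03129243] 0.04364387491977788
```

View pics/c23.png

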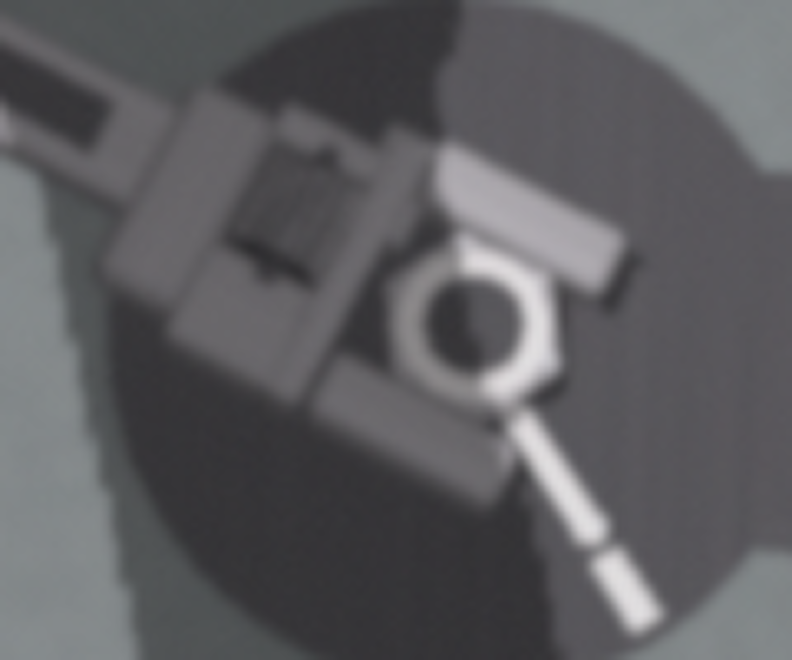

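View pics/c24.png

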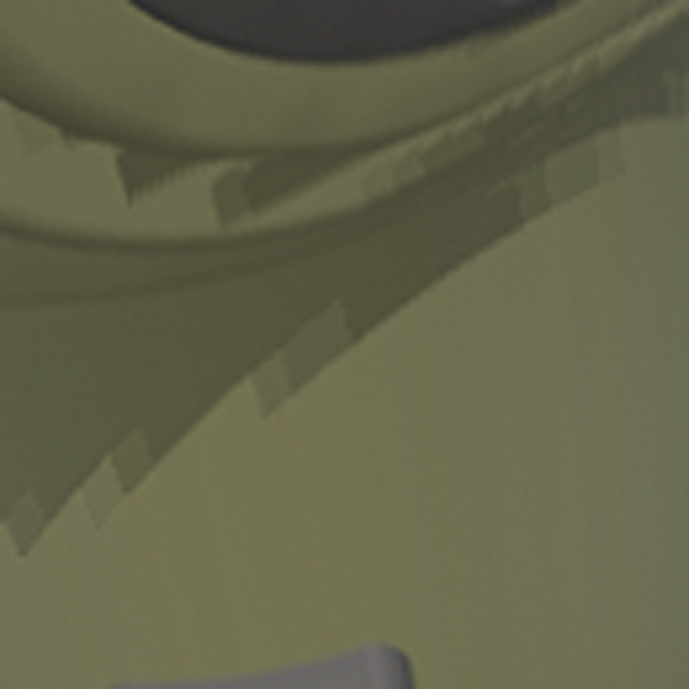

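```bash
python3 - <<'E'
from h import *
T=lambda p,z:px2w('top15',(p[0]/6.6+345,p[1]/6.6+190),z)[:2]
a=np.radians(61.9-180); ux=np.array([np.cos(a),np.sin(a)]); uy=np.array([-ux[1],ux[0]])
n=T((472,323),.013); print(n)
for k,p in dict(mi=(600,300),mo=(630,237),fi=(518,450),fo=(488,508),mi2=(440,203),fo2=(315,405)).items():
    q=T(p,.016)-n; print(k,q@ux,q@uy)
for k,p in dict(tip=(600,540),base=(520,415),ii=(605,562),io=(648,628)).items():
    d=T(p,.002)-n; print(k,np.hypot(*d),np.degrees(np.arctan2(d[1],d[0])))
im=cv2.imread('pics/top15.png')[215:270,390:450]
im=cv2.resize(im,None,fx=10,fy=10,interpolation=cv2.INTER_CUBIC); im=(255*(im/255.)**0.6).astype('uint8'); cv2.imwrite('pics/c25.png',im)
E
```

```text
[ 0.57906556 -0.10243008]
mi 0.021898182871830825 0.017072884428600048
mo 0.02148764205525277 0.0326671902264692
fi 0.020940058910176657 -0.020610828906682074
fo 0.020923434566520422 -0.03481140405548605
mi2 -0.018109470931434033 0.0193694185798705
fo2 -0.02161154439683569 -0.03284702797950585
tip 0.053542951463475916 -147.40036090941214
base 0.021547604269938188 -146.2075670402837
ii 0.05812117790531791 -149.12857714481183
io 0.07500105603283895 -148.78268393209297
```

View pics/c25.png

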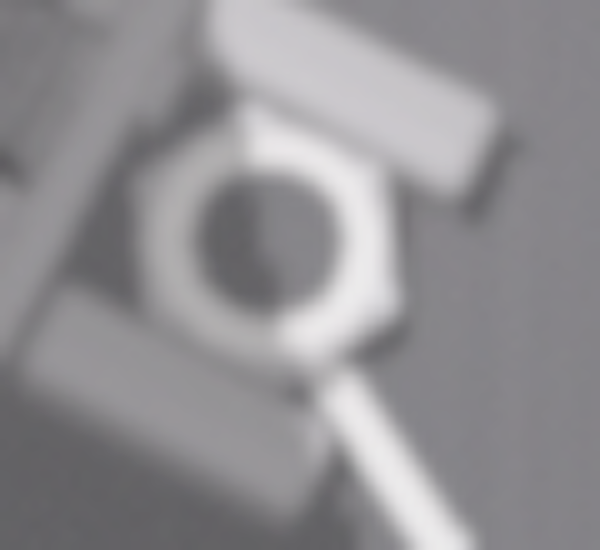

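```bash
python3 - <<'E'
from h import *
o=env.get_obs(); print(o['time_s'],abs(o['joint_velocities']).max()); print(env.sign_off())
E
```

```text
21.8833 1.5078283921816058
the job is handed in; nothing more can be done
None
```

The job is handed in at 21.9 s of the 72 s allowed. The wrench is snug on the nut and the pointer is lined up with the index mark. The hand-in gave no verdict, so everything below comes from my own checks.

**What I did:**
- I slid the wrench by its handle around the nut until its fixed jaw touched.
- I closed the jaw with six strokes of the shut fingertips on the worm, at about 7–10 N. One reading touched 10.2 N. The last two strokes met about 5 N of resistance and slipped, so I took the jaws as snug.
- I gripped the handle again, turned the nut about 42° clockwise with the wrench, then opened the gripper and moved it clear.

**Last checks, from the top camera:**
- **Jaw opening:** about 35.5–36 mm, measured over the outer faces of the jaws.
- **Seat:** the nut sits about 2.7 mm along and 1 mm across from its seat in the jaws. Both are within limits.
- **Pointer:** it reads −147.4° against −148.8° to −149.1° for the index mark, so about 1.5° short (7° allowed).
- **Other things:** nothing else on the bench was touched as far as I could tell. I did not measure those positions afterwards.

**Where the checks were weaker:**
- **Jaw faces:** their inner edges, partly in shadow, gave a 37.7 mm opening, which is over the 37.5 mm limit. I trusted the outer faces, since the worm had stopped and slipped.
- **Scene camera:** the arm blocked its view at the end, so only the top camera confirmed the final state.
- **Nut position:** the two cameras differed by about 2 mm, which is within the calibration.

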